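# Fetch the silver cup from behind the bitters

## Robot

A 6-joint arm with a two-finger parallel gripper is mounted at the origin on a cart in front of the work surface, level with it; the furniture and walls round the work are solid. World frame = base frame: x ahead of the robot, y to its left, z up, the work surface at z = 0. Lengths are in m, angles in rad, forces in N, time in s.
With the tool pointing down it reaches from about 0.375 to 0.9 m from the base axis. Payload 3.1 kg.
Tool frame: the origin (TCP) lies at the centre of the arm's flange, where the gripper is bolted on; the fingertips stand 173 mm ahead of it and the grasp point (between the pads) lies 155 mm ahead of it; z points along the fingers, x is the direction in which the jaws open and shut, and the axes are right-handed (so a half turn about z gives the same grasp; the last joint's range is limited). The gripper opens to 85 mm and grips with 20 to 120 N. Pads are 22 mm wide; open, the fingers measure 114 mm over their backs; the gripper's body (76 mm by 85 mm) begins 54 mm behind the grasp point. The pads swing forward as they close: fully open they stand 13 mm farther back than shut.
Start: joints at [1.147, 0.527, 1.433, -0, 1.181, -0.178], TCP at [0.151, 0.606, 0.405] pointing down, gripper open.
Joint ranges: [-3.08, 3.08], [-0.75, 2.2], [0.22, 2.44], [-1.43, 4.57], [0, 2.65], [-2.85, 2.85]. Speed limits (rad/s): [2.79, 2.79, 3.14, 3.14, 3.14, 3.14].

## Interface

Orientations are given as a unit quaternion [x, y, z, w].
In Python, from station import manip gives the robot as it stands.
- The arm moves only by the shell command python3 -m jog 'ROWS' [OPENING] [FORCE]. ROWS is JSON, a list that holds one entry, the list of rows, each a list of 4 numbers: the shift along the world's x, y, z in mm, then the turn about the world's z in degrees. A call has exactly 8 rows; each row shifts and turns the commanded pose from where the row before left it; what a row does not reach is not made up. A row lasts 1/8 s, in which the tool goes at most 62.5 mm and 10.7 degrees, less where a joint would pass 70% of its speed; a pose out of reach is approached as far as the arm can. A call is refused whole if a number of a shift passes 62.5 or a number of a turn 10.7, either way. A call with a gripper value outside its range is refused whole. OPENING is the opening in per cent of the stroke, from 0 (shut) to 100 (fully open), set as the call begins (- or left out, the last holds). The fingers move at their own pace and stop on an object; FORCE is the grip in N (left out, the last holds). Time passes only in rows, so rows that do not move let the fingers close, or fill a call up. It gives the time, the measured TCP pose, the force and the opening at its end, in the units of the state.
- manip.sense(): the state, without advancing time (a new reading comes with each control period).
- manip.snapshot(name): name is "scene" or "top"; returns the picture (420x560x3 uint8, red, green, blue); there is no depth.
- manip.camera_info(name): a dict with "fx", "fy", "cx", "cy" (pixels), "k1" (the pictures are not rectified: a ray, as slopes to the right and down, at radius r is drawn at 1 + k1 r^2 times it, then the intrinsics apply), "R" (3x3) and "t" (3): a world point X has camera coordinates R X + t. Camera axes: x right, y down, z forward; pixel columns grow to the right and rows downward; lengths in m; the calibration is good to about 2 mm. A picture is of the moment at which its call begins. camera_info takes no time and is no camera call.
- manip.sign_off(): hands the job in, once; it reports no verdict.
The state is a dict: "t": time; "q": joint angles; "qd": joint speeds; "tau": joint torques, N m; "tcp_pos": TCP position; "tool_rot": TCP orientation; "force": force on the tool from outside, world axes, zero at the start; "ft_torque": the same for the moment, N m; "finger_gap": opening from 0.0 (shut) to 1.0 (fully open).
Only numpy, scipy, OpenCV 4.12 (cv2) and the standard library are available. Lean on these libraries where they do the work, as an engineer would, in place of code of your own. Each camera call takes 0.05 s, during which the arm holds its last target. There are 200 camera calls.

## Task

The small silver cup stands at the back of the bottle caddy, behind two bitters bottles. First stand both bottles upright on the black rubber bar mat, leaving the cup where it is; then fetch the cup and stand it upright in the middle of the coaster stack; then put each bottle back upright on the very spot in the caddy that it came from. Do not tip anything over, and leave everything else on the worktop where it is.

Things in the scene. Friction and masses are not known exactly. Their poses are not given: they have to be found in the camera images.
- caddy: fixed walnut board 150 (x) x 190 (y) x 10 mm, with 3 flush round cork inlays 58 mm across and a low brass rail, 27 mm high, on its back (68 mm from the centre) and sides (88 mm); front (-x) open. Origin: centre of the underside; z up, x from front to back. Bottle inlays centred at (x -30, y +42) and (x -30, y -42) mm, cup inlay at (x +22, y 0). Place and yaw (up to 0.3 rad) vary.
- brown_bottle: dark brown glass bitters bottle with black cap, round, body 44 mm across, 105 mm high over all, 0.16 kg nominal, loose; stands on one of the caddy's two bottle inlays, left or right by chance. Origin: centre of the underside; z up. Straight-sided to about 55 mm above its underside; grasp it there.
- green_bottle: dark green glass bitters bottle with pale cap, round, body 47 mm across, 120 mm high over all, 0.16 kg nominal, loose; stands on the caddy's other bottle inlay. Origin: centre of the underside; z up. Straight-sided to about 55 mm above its underside; grasp it there.
- silver_cup: small plain silver cup with a foot, round and open, 50 mm across at the rim, 38 mm at the foot, 46 mm high, 0.06 kg nominal, loose; stands on the caddy's rear inlay. Origin: centre of the underside; z up. Grasp it from outside just under the rim.
- bar_mat: fixed black rubber bar mat, 220 (x) x 130 (y) mm, 5 mm thick, to the left or the right of the caddy: the place for the bottles meanwhile. Origin: centre of the underside, on the worktop; x along its length, z up.
- coasters: fixed stack of five round tan-brown and blue leather coasters, 98 mm across, 25 mm high, on the other side of the caddy from the mat. Origin: centre of the underside, on the worktop; z up.
- jigger: bystander: silver double-cone measure, 43 mm across, 84 mm high, loose, standing behind the caddy to one side. Origin: centre of the underside.
- stopper: bystander: silver wine stopper standing on its cap, 34 mm across, 45 mm high, loose, behind the caddy on the other side from the jigger. Origin: centre of the underside.
Not all that is in view belongs to the job. What is meant by the silver_cup is not blue or orange, and is the larger of those in its own colour.

How it is judged:
By the outcome, as a careful person would: the job done as asked, in the order asked, and still so for the second after the job is handed in, with the robot touching nothing.
It also fails if it takes over 112 s, if anything falls off the work surface, if the arm or the gripper's body presses on something with over 40 N, if the wrist force passes 120 N, or if a joint passes its speed limit or range.

## Working session

There is one attempt and no reset: what is moved stays moved. The work goes in short steps, Python scripts to look and compute and a shell command to move; the robot and the scene stay as the last step left them, time stands still between calls to the robot, and variables do not carry over. Pictures are saved under pics/ and viewed, about 12 in all and at most 16, crops included, and the job is handed in when it is done.

```bash
mkdir -p pics; ls; python3 - <<'E'
from station import manip
import cv2
for n in("scene","top"):
    im=manip.snapshot(n); cv2.imwrite(f"pics/{n}0.png",im[:,:,::-1])
    c=manip.camera_info(n); print(n,c)
print(manip.sense())
E
```

```text
pics
scene {'fx': 497.774320609603, 'fy': 497.774320609603, 'cx': 278.0668503995264, 'cy': 218.0615157771758, 'k1': -0.1280450704671302, 'R': array([[ 0.5569867 , -0.83048867,  0.00737458],
       [-0.41515032, -0.28609886, -0.86359577],
       [ 0.71931636,  0.4779498 , -0.50413089]]), 't': array([-0.28639068,  0.27649768,  0.84241959])}
top {'fx': 492.8043376027717, 'fy': 492.8043376027717, 'cx': 273.8791092926236, 'cy': 206.45422038755268, 'k1': 0.052589125555523177, 'R': array([[-0.01863939, -0.99919313, -0.03557612],
       [-0.99696351,  0.02126497, -0.07491034],
       [ 0.07560643,  0.03407181, -0.99655546]]), 't': array([0.0322902 , 0.54583747, 1.05848003])}
{'t': 0.1, 'q': array([ 1.14749852e+00,  5.28346747e-01,  1.43376197e+00, -1.61277583e-05,
        1.18141496e+00, -1.78502969e-01]), 'qd': array([-0.00093756, -0.00203861, -0.0032011 ,  0.00081252,  0.00193989,
       -0.00135341]), 'tau': array([-4.88558871e-04, -4.43304241e+01, -1.78586161e+01, -2.53620728e-04,
        3.83047824e-03,  1.41144142e-05]), 'tcp_pos': array([0.15131893, 0.60608593, 0.40385129]), 'tool_rot': array([ 7.88146615e-01,  6.15486784e-01, -8.50914872e-04,  4.56298682e-04]), 'force': array([0.01736966, 0.53554453, 0.32334142]), 'ft_torque': array([ 0.02784218,  0.00437199, -0.02544692]), 'finger_gap': 1.0021868393340543}
```

View pics/scene0.png

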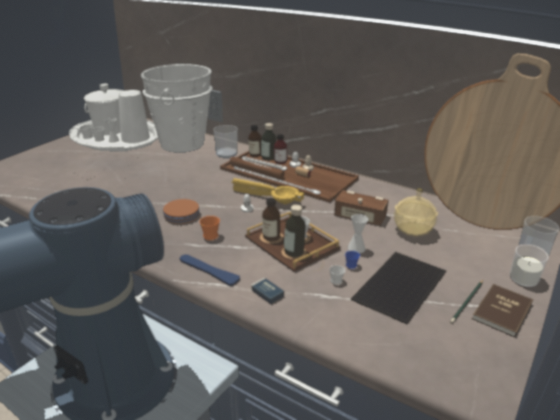

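View pics/top0.png

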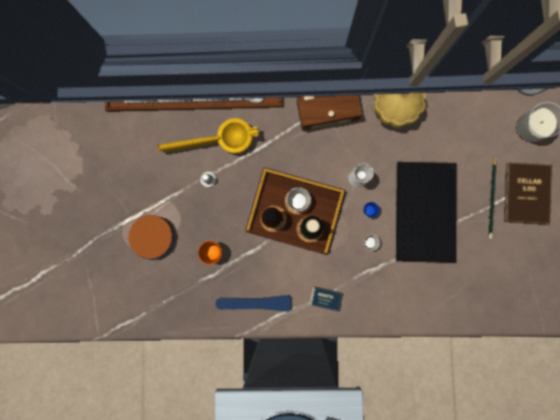

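Top view: candidates for the cup are silver in caddy (298,200), small silver (372,243), blue (372,210), orange (211,253), jigger (361,175) and stopper (208,179). I choose (298,200): it is silver, it is the larger one, and it stands on the caddy's rear inlay. The mat is at (426,212), the coasters at (151,237), the brown bottle on the left and the green on the right.

```bash
cat > h.py <<'E'
import numpy as np, cv2
from station import manip
def ray(n,u,v,z):
    c=manip.camera_info(n); x=(u-c['cx'])/c['fx']; y=(v-c['cy'])/c['fy']
    rd=np.hypot(x,y); r=rd
    for _ in range(20): r=rd/(1+c['k1']*r*r)
    s=r/rd if rd else 1
    d=c['R'].T@np.array([x*s,y*s,1]); o=-c['R'].T@c['t']
    return (o+d*(z-o[2])/d[2])[:2]*1000
def proj(n,P):
    c=manip.camera_info(n); X=c['R']@np.array(P)/1+c['t']; x,y=X[:2]/X[2]; k=1+c['k1']*(x*x+y*y)
    return c['fx']*x*k+c['cx'],c['fy']*y*k+c['cy']
def st():
    s=manip.sense(); from scipy.spatial.transform import Rotation as R
    m=R.from_quat(s['tool_rot']).as_matrix(); print('t',s['t'],'tcp mm',np.round(s['tcp_pos']*1000,1),'jaw yaw deg',np.degrees(np.arctan2(m[1,0],m[0,0])).round(1),'zaxis',m[:,2].round(3),'gap',s['finger_gap'],'F',s['force'].round(1),'q',s['q'].round(2))
E
python3 - <<'E'
from h import *
im=cv2.imread('pics/top0.png'); 
cr=im[150:270,235:395]; cv2.imwrite('pics/c1.png',cv2.resize(cr,None,fx=5,fy=5,interpolation=cv2.INTER_CUBIC))
hsv=cv2.cvtColor(im,cv2.COLOR_BGR2HSV)
def big(m,box,z,lab):
    x0,y0,x1,y1=box; mm=np.zeros_like(m); mm[y0:y1,x0:x1]=m[y0:y1,x0:x1]
    cs,_=cv2.findContours(mm,cv2.RETR_EXTERNAL,cv2.CHAIN_APPROX_NONE)
    c=max(cs,key=cv2.contourArea); (u,v),wh,a=cv2.minAreaRect(c); print(lab,(round(u,1),round(v,1)),np.round(wh,1),round(a,1),ray('top',u,v,z).round(1)); return c
big(cv2.inRange(hsv,(0,120,60),(14,255,255)),(110,200,190,275),.025,'coaster')
c=big(cv2.inRange(hsv,(0,0,0),(180,255,45)),(385,150,470,275),.005,'mat')
print(np.array([ray('top',*p,.005) for p in cv2.boxPoints(cv2.minAreaRect(c))]).round())
print('mean rail col', im[212,335-0], hsv[185,262],hsv[175,300])
c=big(cv2.inRange(hsv,(15,100,110),(35,255,255)),(240,160,350,260),.027,'rail')
print(np.array([ray('top',*p,.027) for p in cv2.boxPoints(cv2.minAreaRect(c))]).round())
big(cv2.inRange(hsv,(0,0,110),(180,110,255)),(285,185,314,213),.046,'cup')
big(cv2.inRange(hsv,(0,0,110),(180,140,255)),(300,213,326,240),.120,'palecap')
st()
E
```

```text
coaster (150.0, 236.5) [43. 42.] 90.0 [486.  293.2]
mat (426.0, 212.0) [98. 58.] 90.0 [ 528.3 -310.6]
[[ 638. -252.]
 [ 635. -377.]
 [ 421. -367.]
 [ 423. -244.]]
mean rail col [ 38  95 139] [ 18 188  95] [ 11  59 126]
rail (294.9, 209.4) [84.8 65.4] 15.5 [538.6 -24.4]
[[ 497.   84.]
 [ 634.   44.]
 [ 580. -133.]
 [ 445.  -91.]]
cup (298.1, 199.9) [21.7 24.3] 70.0 [557.5 -31.5]
palecap (312.5, 225.0) [12. 13.] 90.0 [500.5 -57.7]
t 0.1 tcp mm [151.3 606.1 403.9] jaw yaw deg 76.0 zaxis [-0.001 -0.002 -1.   ] gap 1.0021868393340543 F [0.  0.5 0.3] q [ 1.15  0.53  1.43 -0.    1.18 -0.18]
```

View pics/c1.png

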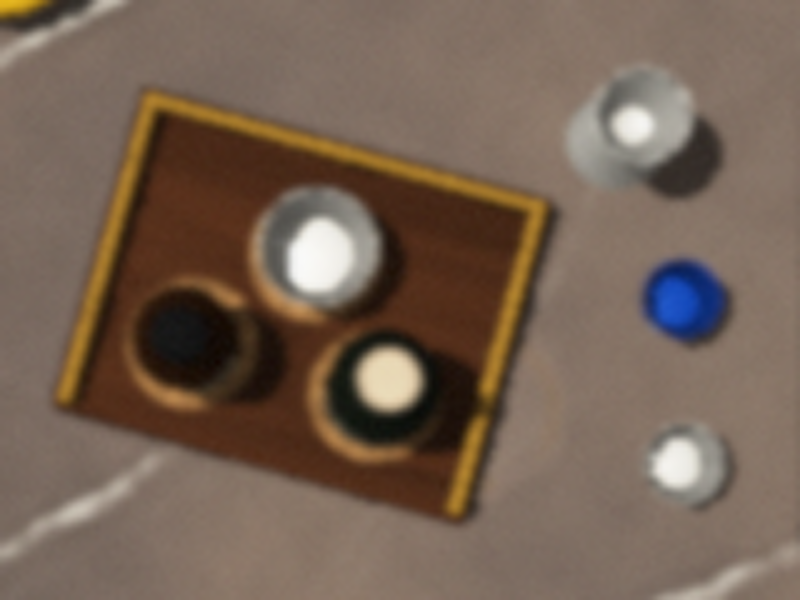

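```bash
python3 - <<'E'
from h import *
im=cv2.imread('pics/scene0.png')
cv2.imwrite('pics/c2.png',cv2.resize(im[185:275,235:345],None,fx=7,fy=6.6,interpolation=cv2.INTER_CUBIC))
a=np.radians(-16.5);R=np.array([[np.cos(a),-np.sin(a)],[np.sin(a),np.cos(a)]]);o=np.array([539,-24])
for l,p,h in(('brown',(-30,42),.115),('green',(-30,-42),.13),('cup',(22,0),.056)):
    w=o+R@p; print(l,w.round(1),'top px',np.round(proj('top',[*w/1000,h]),1),'scene px top',np.round(proj('scene',[*w/1000,h]),1),'inlay px',np.round(proj('top',[*w/1000,.01]),1))
    for z in(.01,.065,.085,.095): print(z,np.round(proj('scene',[*w/1000,z]),1))
# crop-read centres
print('brown inlay',ray('top',235+192/5,150+343/5,.01),'cap',ray('top',235+183/5,150+335/5,.115))
print('green inlay',ray('top',235+374/5,150+397/5,.01),'cap',ray('top',312.8,226,.13))
print('cup rim',ray('top',235+318/5,150+247/5,.056))
E
```

```text
brown [522.2  24.8] top px [270.7 215.1] scene px top [271.6 198.2] inlay px [272.7 217.8]
0.01 [271.5 235.9]
0.065 [271.6 216.6]
0.085 [271.6 209.3]
0.095 [271.6 205.7]
green [498.3 -55.7] top px [311.7 225.9] scene px top [295.3 206.1] inlay px [309.5 227.9]
0.01 [294.  250.8]
0.065 [294.6 230.9]
0.085 [294.8 223.4]
0.095 [294.9 219.6]
cup [560.1 -30.2] top px [297.5 198.2] scene px top [299.2 219.8] inlay px [297.3 200.1]
0.01 [298.7 235.9]
0.065 [299.3 216.6]
0.085 [299.6 209.4]
0.095 [299.7 205.7]
brown inlay [520.33383816  23.31290032] cap [518.23449307  23.10795959]
green inlay [494.93986316 -56.3201183 ] cap [498.13878136 -57.81925636]
cup rim [557.58328289 -32.47082525]
```

View pics/c2.png

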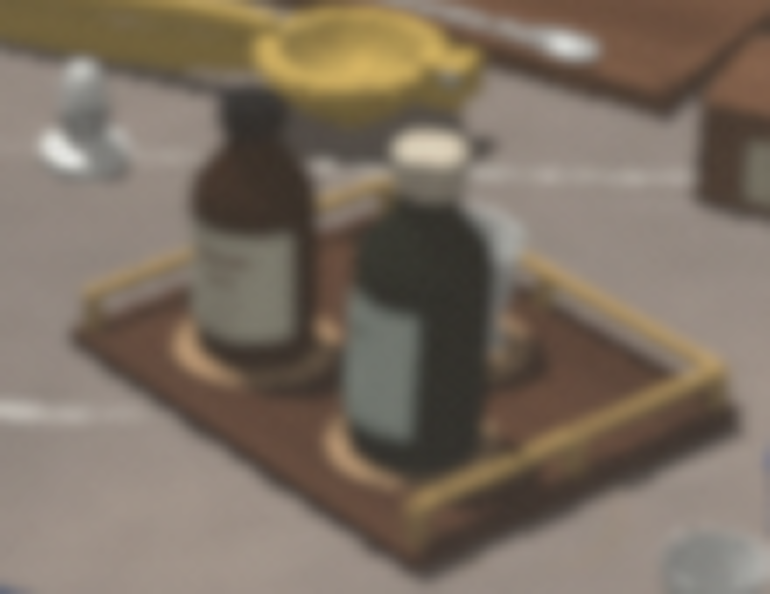

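Brown stands front-left at crop (250,220) and green front-right at (425,300), with the cup behind them (views used: 4). The green bottle's top is 65 mm above the 55 mm straight-side limit, and the palm is only 54 mm back. A low grip on green would therefore press the palm on its cap, so I'll hold green by the cap and brown by the body.

```bash
python3 -m jog '[[[22,-41,-4,-5.8],[22,-41,-4,-5.8],[22,-41,-4,-5.8],[22,-41,-4,-5.8],[22,-41,-4,-5.8],[22,-41,-4,-5.8],[22,-41,-4,-5.8],[22,-41,-4,-5.8]]]' 100 40; python3 -m jog '[[[22,-41,-4,-5.8],[22,-41,-4,-5.8],[22,-41,-4,-5.8],[22,-41,-4,-5.8],[22,-41,-4,-5.8],[22,-41,-4,-5.8],[22,-41,-4,-5.8],[0,0,0,0]]]'; python3 -c "
from h import *
st()"
```

```text
t: 1.1
tcp_pos: [0.3279, 0.277, 0.3725]
tool_rot: [0.967, 0.254, -0.0, 0.0]
force: [0.8, -0.2, 0.1]
finger_gap: 0.997
t: 2.1
tcp_pos: [0.4832, -0.0114, 0.3444]
tool_rot: [0.995, -0.098, 0.001, 0.0]
force: [0.1, 0.7, -0.8]
finger_gap: 0.998
t 2.1 tcp mm [483.2 -11.4 344.4] jaw yaw deg -11.3 zaxis [ 0.002 -0.001 -1.   ] gap 0.99760746809874 F [ 0.1  0.7 -0.8] q [-0.26  0.43  1.84 -0.    0.86 -0.06]
```

```bash
python3 -m jog '[[[7,-23,0,-2.6],[7,-23,0,-2.6],[0,0,0,0],[0,0,-15,0],[0,0,-15,0],[0,0,-15,0],[0,0,0,0],[0,0,0,0]]]'; python3 - <<'E'
from h import *
st()
im=manip.snapshot('scene')[:,:,::-1]; cv2.imwrite('pics/s1.png',cv2.resize(im[120:300,190:430],None,fx=3.3,fy=3.3,interpolation=cv2.INTER_CUBIC))
E
```

```text
t: 3.1
tcp_pos: [0.4952, -0.0538, 0.3]
tool_rot: [0.99, -0.14, -0.0, -0.0]
force: [-0.7, 0.6, 0.2]
finger_gap: 1.001
t 3.1 tcp mm [495.2 -53.8 300. ] jaw yaw deg -16.2 zaxis [-0.  0. -1.] gap 1.000703961845645 F [-0.7  0.6  0.2] q [-0.33  0.52  1.85  0.    0.77 -0.05]
```

View pics/s1.png

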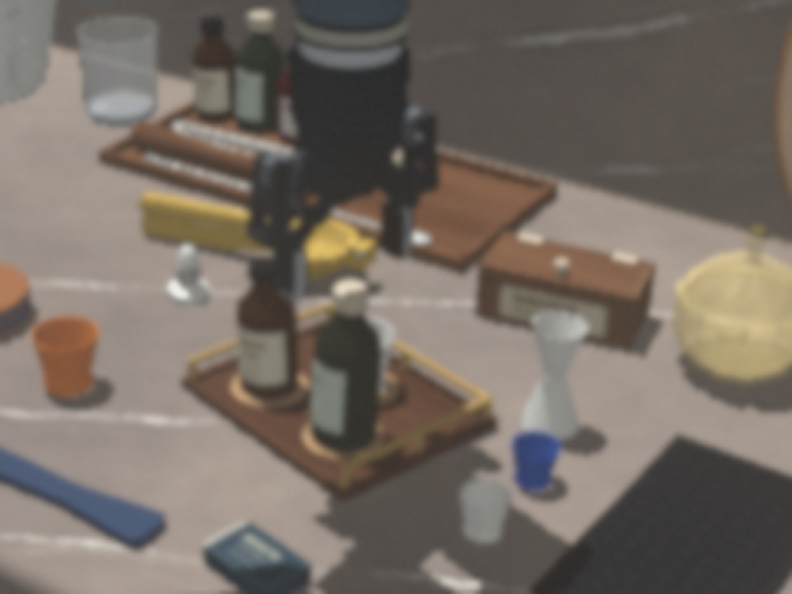

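Tool is centred above the green cap (cap at crop (350,290), fingertips at (287,290) and (400,250)). Going down on the cap and gripping.

```bash
python3 -m jog '[[[2,-3,-9,0],[0,0,-9,0],[0,0,0,0],[0,0,0,0],[0,0,0,0],[0,0,0,0],[0,0,0,0],[0,0,0,0]]]' 100 40;python3 -m jog '[[[0,0,0,0],[0,0,0,0],[0,0,0,0],[0,0,0,0],[0,0,0,0],[0,0,0,0],[0,0,0,0],[0,0,0,0]]]' 0 40
```

```text
t: 4.15
tcp_pos: [0.4974, -0.0576, 0.2818]
tool_rot: [0.99, -0.141, 0.0, 0.0]
force: [0.0, -0.1, -0.0]
finger_gap: 0.998
t: 5.15
tcp_pos: [0.4975, -0.0577, 0.2819]
tool_rot: [0.99, -0.141, 0.0, 0.0]
force: [0.9, 0.6, 4.2]
finger_gap: 0.288
```

```bash
python3 -m jog '[[[0,0,3,0],[0,0,7,0],[0,0,15,0],[0,0,20,0],[0,0,20,0],[0,0,15,0],[0,0,5,0],[0,0,0,0]]]' - 60; python3 - <<'E'
from h import *
st()
im=manip.snapshot('scene')[:,:,::-1]; cv2.imwrite('pics/s2.png',cv2.resize(im[120:300,190:430],None,fx=3.3,fy=3.3,interpolation=cv2.INTER_CUBIC))
E
```

```text
t: 6.15
tcp_pos: [0.4973, -0.0576, 0.3672]
tool_rot: [0.99, -0.141, 0.0, 0.0]
force: [0.5, -0.2, -1.1]
finger_gap: 0.275
t 6.15 tcp mm [497.3 -57.6 367.2] jaw yaw deg -16.2 zaxis [ 0.001 -0.    -1.   ] gap 0.2748724720486081 F [ 0.5 -0.2 -1.1] q [-0.34  0.42  1.78 -0.    0.94 -0.06]
```

View pics/s2.png

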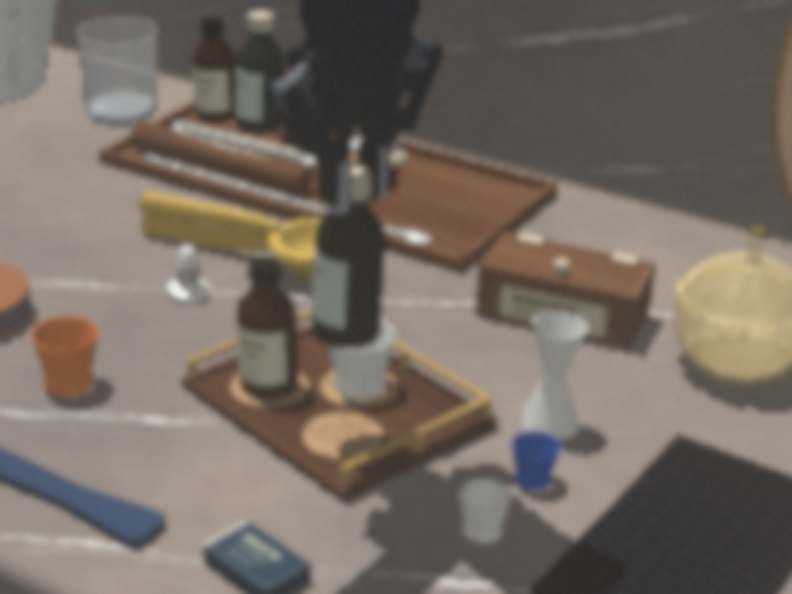

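Green hangs upright (crop (348,265)), its inlay is empty, and the cup and brown bottle are undisturbed. On to the mat.

```bash
python3 -m jog '[[[-2,-20,0,0],[-3,-42,0,0],[-3,-43,0,0],[-3,-43,0,0],[-3,-43,0,0],[-3,-42,0,0],[0,-20,0,0],[0,0,0,0]]]'; python3 -m jog '[[[0,0,-15,0],[0,0,-25,0],[0,0,-22,0],[0,0,-12,0],[0,0,-5,0],[0,0,-4,0],[0,0,0,0],[0,0,0,0]]]'
```

```text
t: 7.2
tcp_pos: [0.4803, -0.3114, 0.366]
tool_rot: [0.99, -0.142, -0.0, -0.001]
force: [0.2, 0.5, -1.9]
finger_gap: 0.277
t: 8.2
tcp_pos: [0.4806, -0.3108, 0.2843]
tool_rot: [0.99, -0.141, 0.001, 0.0]
force: [0.6, -0.9, -1.7]
finger_gap: 0.274
```

```bash
python3 -m jog '[[[0,0,-2,0],[0,0,-2,0],[0,0,-1,0],[0,0,-1,0],[0,0,-1,0],[0,0,0,0],[0,0,0,0],[0,0,0,0]]]'
```

```text
t: 9.2
tcp_pos: [0.4805, -0.3107, 0.277]
tool_rot: [0.99, -0.141, 0.0, 0.0]
force: [0.0, 0.1, 2.1]
finger_gap: 0.274
```

```bash
python3 -m jog '[[[0,0,0,0],[0,0,0,0],[0,0,0,0],[0,0,0,0],[0,0,10,0],[0,0,25,0],[0,0,25,0],[0,0,10,0]]]' 100 40; python3 -m jog '[[[4,30,0,0],[6,52,0,0],[6,56,0,0],[6,56,0,0],[6,56,0,0],[6,54,0,0],[5,30,0,0],[0,0,0,0]]]'; python3 -c "
from h import *
st()"
```

```text
t: 10.2
tcp_pos: [0.4808, -0.3109, 0.3488]
tool_rot: [0.99, -0.141, 0.001, 0.001]
force: [0.3, 0.3, 0.4]
finger_gap: 0.998
t: 11.2
tcp_pos: [0.5192, 0.0254, 0.3466]
tool_rot: [0.99, -0.139, -0.0, -0.0]
force: [-0.5, -0.5, -0.3]
finger_gap: 1.0
t 11.2 tcp mm [519.2  25.4 346.6] jaw yaw deg -16.0 zaxis [-0.  0. -1.] gap 1.0003531270321573 F [-0.5 -0.5 -0.3] q [-0.17  0.47  1.75  0.    0.92  0.11]
```

```bash
python3 -m jog '[[[1,-2,-20,0],[0,0,-30,0],[0,0,-30,0],[0,0,-24,0],[0,0,-12,0],[0,0,-6,0],[0,0,-2,0],[0,0,0,0]]]';python3 -m jog '[[[0,0,-2,0],[0,0,0,0],[0,0,0,0],[0,0,0,0],[0,0,0,0],[0,0,0,0],[0,0,0,0],[0,0,0,0]]]' 0 40;  python3 -c "
from h import *
st()"
```

```text
t: 12.2
tcp_pos: [0.5207, 0.0213, 0.2233]
tool_rot: [0.99, -0.141, 0.001, 0.0]
force: [-0.6, -0.2, -0.1]
finger_gap: 1.005
t: 13.2
tcp_pos: [0.5204, 0.0214, 0.2211]
tool_rot: [0.99, -0.141, 0.0, -0.0]
force: [-0.6, 0.9, 5.5]
finger_gap: 0.496
t 13.2 tcp mm [520.4  21.4 221.1] jaw yaw deg -16.2 zaxis [ 0. -0. -1.] gap 0.4961987461274146 F [-0.6  0.9  5.5] q [-0.17  0.69  1.83  0.    0.62  0.11]
```

```bash
python3 -m jog '[[[0,0,3,0],[0,0,7,0],[0,0,15,0],[0,0,20,0],[0,0,20,0],[0,0,20,0],[0,0,15,0],[0,0,0,0]]]' - 60; python3 - <<'E'
from h import *
st()
im=manip.snapshot('scene')[:,:,::-1]; cv2.imwrite('pics/s3.png',cv2.resize(im[120:320,210:450],None,fx=3,fy=3,interpolation=cv2.INTER_CUBIC))
E
```

```text
t: 14.2
tcp_pos: [0.5208, 0.0213, 0.3222]
tool_rot: [0.99, -0.141, 0.002, 0.0]
force: [0.9, -0.1, -0.8]
finger_gap: 0.487
t 14.2 tcp mm [520.8  21.3 322.2] jaw yaw deg -16.2 zaxis [ 0.003 -0.001 -1.   ] gap 0.4869979442666509 F [ 0.9 -0.1 -0.8] q [-0.17  0.51  1.77  0.    0.86  0.11]
```

View pics/s3.png

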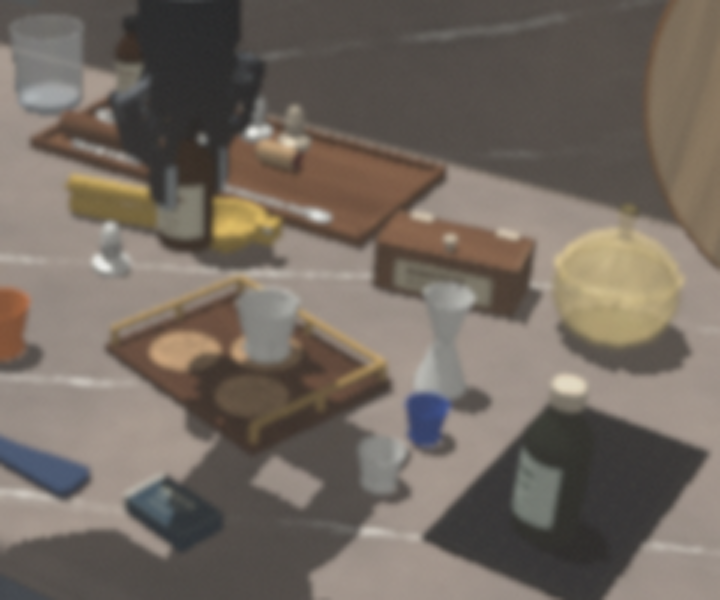

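Green stands upright on the mat (crop (550,460)), brown is held upright at (185,200), and the cup stays at (268,325). Carrying brown to the mat's rear half.

```bash
python3 -m jog '[[[6,-27,0,0],[11,-52,0,0],[11,-56,0,0],[11,-56,0,0],[11,-56,0,0],[11,-54,0,0],[8,-31,0,0],[0,0,0,0]]]'; python3 -m jog '[[[0,0,-15,0],[0,0,-25,0],[0,0,-25,0],[0,0,-20,0],[0,0,-9,0],[0,0,-4,0],[0,0,-3,0],[0,0,0,0]]]';python3 -m jog '[[[0,0,-1,0],[0,0,-1,0],[0,0,-1,0],[0,0,-1,0],[0,0,-1,0],[0,0,0,0],[0,0,0,0],[0,0,0,0]]]'
```

```text
t: 15.25
tcp_pos: [0.5893, -0.3135, 0.3191]
tool_rot: [0.99, -0.143, -0.0, 0.0]
force: [-0.3, -0.0, -1.0]
finger_gap: 0.491
t: 16.25
tcp_pos: [0.5896, -0.3108, 0.2202]
tool_rot: [0.99, -0.141, 0.0, 0.0]
force: [0.4, 0.3, -1.3]
finger_gap: 0.485
t: 17.25
tcp_pos: [0.5894, -0.3107, 0.2162]
tool_rot: [0.99, -0.141, 0.0, 0.0]
force: [-2.1, 0.9, 7.2]
finger_gap: 0.489
```

```bash
python3 -m jog '[[[0,0,0,0],[0,0,0,0],[0,0,0,0],[0,0,0,0],[0,0,20,0],[0,0,40,0],[0,0,40,0],[0,0,15,0]]]' 100 40; python3 -m jog '[[[-3,23,0,10],[-5,45,0,10],[-5,50,0,10],[-5,52,0,10],[-5,50,0,10],[-5,40,0,10],[-3,19,0,10],[0,0,0,10]]]';python3 -m jog '[[[0,0,-10,10],[0,0,-20,0],[0,0,0,0],[0,0,0,0],[0,0,0,0],[0,0,0,0],[0,0,0,0],[0,0,0,0]]]'; python3 - <<'E'
from h import *
st()
im=manip.snapshot('scene')[:,:,::-1]; cv2.imwrite('pics/s4.png',cv2.resize(im[120:320,210:450],None,fx=3,fy=3,interpolation=cv2.INTER_CUBIC))
E
```

```text
t: 18.25
tcp_pos: [0.5901, -0.3111, 0.3339]
tool_rot: [0.99, -0.141, 0.003, 0.002]
force: [0.2, -0.0, -0.5]
finger_gap: 1.0
t: 19.25
tcp_pos: [0.5576, -0.0296, 0.3295]
tool_rot: [0.847, 0.532, -0.001, -0.001]
force: [-0.2, -0.7, -0.4]
finger_gap: 0.995
t: 20.25
tcp_pos: [0.5584, -0.0317, 0.2999]
tool_rot: [0.8, 0.6, 0.0, 0.0]
force: [0.4, -0.7, -0.4]
finger_gap: 0.996
t 20.25 tcp mm [558.4 -31.7 299.9] jaw yaw deg 73.8 zaxis [ 0. -0. -1.] gap 0.9960400171833012 F [ 0.4 -0.7 -0.4] q [-0.26  0.58  1.69 -0.    0.86 -1.54]
```

View pics/s4.png

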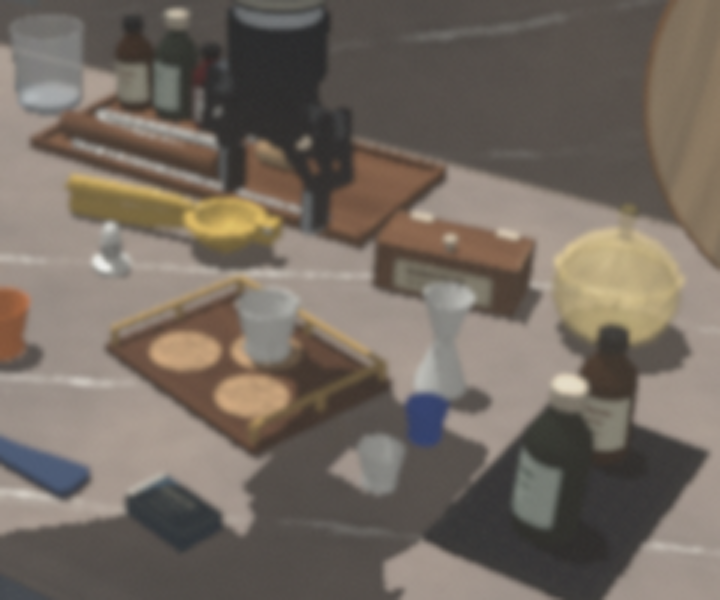

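Both bottles are upright on the mat (crop (550,460) and (610,400)); the cup is still on its inlay at (268,325). Descending on the cup.

```bash
python3 -m jog '[[[0,0,-15,0],[0,0,-25,0],[0,0,-25,0],[0,0,-15,0],[0,0,-10,0],[0,0,-5,0],[0,0,0,0],[0,0,0,0]]]';python3 -m jog '[[[0,0,0,0],[0,0,0,0],[0,0,0,0],[0,0,0,0],[0,0,0,0],[0,0,0,0],[0,0,0,0],[0,0,0,0]]]' 0 25; python3 -m jog '[[[0,0,3,0],[0,0,7,0],[0,0,15,0],[0,0,20,0],[0,0,20,0],[0,0,20,0],[0,0,10,0],[0,0,0,0]]]'; python3 - <<'E'
from h import *
st()
im=manip.snapshot('scene')[:,:,::-1]; cv2.imwrite('pics/s5.png',cv2.resize(im[120:320,210:450],None,fx=3,fy=3,interpolation=cv2.INTER_CUBIC))
E
```

```text
t: 21.3
tcp_pos: [0.5587, -0.0317, 0.2053]
tool_rot: [0.8, 0.6, 0.0, 0.001]
force: [0.3, 0.1, 0.4]
finger_gap: 0.998
t: 22.3
tcp_pos: [0.5586, -0.0317, 0.2053]
tool_rot: [0.8, 0.6, 0.0, 0.0]
force: [0.1, 0.0, 5.0]
finger_gap: 0.563
t: 23.3
tcp_pos: [0.5586, -0.0317, 0.3007]
tool_rot: [0.8, 0.6, 0.001, 0.001]
force: [-0.6, -0.4, 0.1]
finger_gap: 0.565
t 23.3 tcp mm [558.6 -31.7 300.7] jaw yaw deg 73.8 zaxis [ 0.002 -0.001 -1.   ] gap 0.5652305369155916 F [-0.6 -0.4  0.1] q [-0.26  0.58  1.69 -0.    0.86 -1.54]
```

View pics/s5.png

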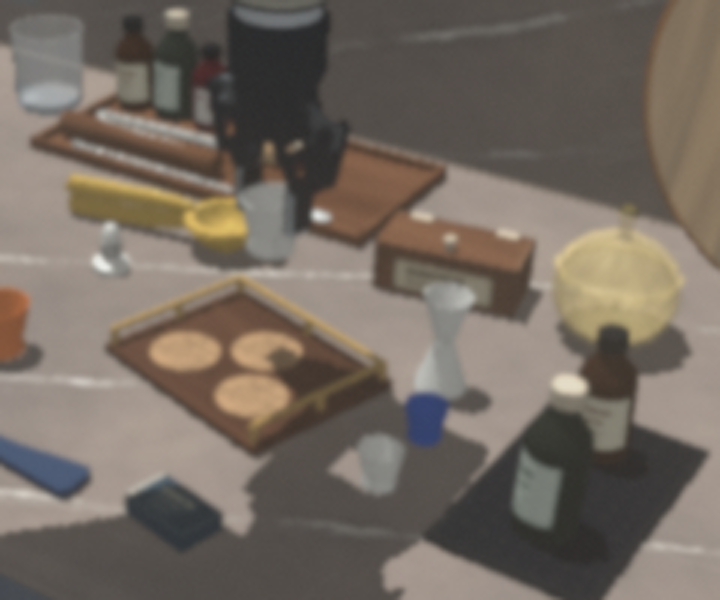

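Cup is held upright at crop (270,225) and all three inlays are empty (185,350), (268,350), (253,397). Measuring inlay and coaster centres in the unobstructed view.

```bash
python3 - <<'E'
from h import *
for n,boxes in(('scene',{'brown':(255,225,288,250),'green':(278,238,313,265),'coaster':(155,195,208,228)}),('top',{'brown':(255,200,292,236),'green':(296,210,328,245),'coaster':(120,205,185,270)})):
    im=np.ascontiguousarray(manip.snapshot(n)[:,:,::-1]); cv2.imwrite(f'pics/m_{n}.png',im); hsv=cv2.cvtColor(im,cv2.COLOR_BGR2HSV)
    for l,(x0,y0,x1,y1) in boxes.items():
        s=hsv[y0:y1,x0:x1]; c0=s[s.shape[0]//2,s.shape[1]//2].astype(int)
        if l=='coaster': m=cv2.inRange(s,(0,110,50),(14,255,255))
        else: m=cv2.inRange(s,(8,60,int(c0[2]*.75)),(25,200,255))
        cs,_=cv2.findContours(m,cv2.RETR_EXTERNAL,cv2.CHAIN_APPROX_NONE);c=max(cs,key=cv2.contourArea)
        (u,v),wh,a=cv2.fitEllipse(cv2.convexHull(c)); u+=x0;v+=y0
        print(n,l,round(u,1),round(v,1),np.round(wh,1),c0,ray(n,u,v,.025 if l=='coaster' else .01).round(1))
E
```

```text
scene brown 271.3 236.5 [13.3 23.7] [ 15  94 192] [519.6  23.8]
scene green 293.0 249.1 [22.7 26.8] [ 15  93 189] [503.  -49.9]
scene coaster 180.8 207.7 [15.4 32.7] [ 11 121 173] [481.  288.8]
top brown 277.1 210.4 [20.8 34.1] [108  58  97] [538.3  14.9]
top green 307.6 218.8 [15.7 32.7] [ 12  13 101] [518.4 -52.1]
top coaster 150.0 236.3 [43.2 44.4] [ 13 187 185] [486.4 293.3]
```

```bash
python3 -m jog '[[[-6,26,0,0],[-12,52,0,0],[-12,55,0,0],[-12,55,0,0],[-12,55,0,0],[-12,52,0,0],[-7,30,0,0],[0,0,0,0]]]'; python3 -m jog '[[[0,0,-15,0],[0,0,-25,0],[0,0,-20,0],[0,0,-10,0],[0,0,-4,0],[0,0,0,0],[0,0,0,0],[0,0,0,0]]]'; python3 - <<'E'
from h import *
st()
s=np.ascontiguousarray(manip.snapshot('scene')[:,:,::-1]);t=np.ascontiguousarray(manip.snapshot('top')[:,:,::-1])
print(proj('scene',[.486,.293,.025]),proj('top',[.486,.293,.025]))
a=cv2.resize(s[150:250,120:240],(480,400),interpolation=cv2.INTER_CUBIC);b=cv2.resize(t[190:290,100:180],(320,400),interpolation=cv2.INTER_CUBIC)
cv2.imwrite('pics/s6.png',np.hstack([a,b]))
E
```

```text
t: 24.45
tcp_pos: [0.4843, 0.2953, 0.2987]
tool_rot: [0.799, 0.602, -0.001, -0.0]
force: [-0.2, -0.0, -1.2]
finger_gap: 0.559
t: 25.45
tcp_pos: [0.4856, 0.2935, 0.2264]
tool_rot: [0.8, 0.6, 0.001, 0.0]
force: [0.1, -0.5, -0.7]
finger_gap: 0.56
t 25.45 tcp mm [485.6 293.5 226.4] jaw yaw deg 73.8 zaxis [ 0.001  0.    -1.   ] gap 0.5598574710928899 F [ 0.1 -0.5 -0.7] q [ 0.35  0.71  1.71 -0.    0.72 -0.94]
(np.float64(180.90313096746758), np.float64(206.5441513498917)) (np.float64(150.08876615133548), np.float64(236.51634533292383))
```

View pics/s6.png

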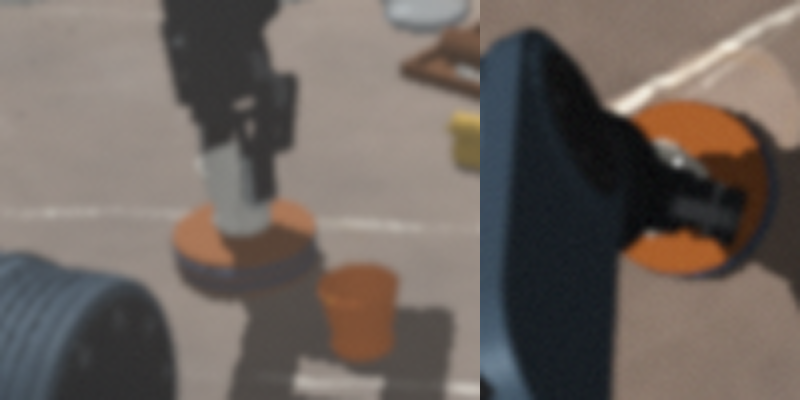

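Cup hovers 6 mm above the coaster top: foot at crop (241,222), coaster centre near (245,233). After the drop they should match to 1–2 mm. Lowering.

```bash
python3 -m jog '[[[-1,-1,-2,0],[0,0,-2,0],[0,0,-1,0],[0,0,-1,0],[0,0,0,0],[0,0,0,0],[0,0,0,0],[0,0,0,0]]]'
```

```text
t: 26.55
tcp_pos: [0.4845, 0.2924, 0.2207]
tool_rot: [0.8, 0.6, 0.0, 0.0]
force: [-1.4, -1.7, 7.7]
finger_gap: 0.562
```

```bash
python3 -m jog '[[[0,0,0,0],[0,0,0,0],[0,0,0,0],[0,0,0,0],[0,0,15,0],[0,0,40,0],[0,0,40,0],[0,0,15,0]]]' 100 40; python3 -m jog '[[[4,-22,0,-6],[8,-45,0,-6],[8,-45,0,-6],[8,-45,0,-6],[8,-45,0,-6],[8,-45,0,-6],[8,-45,0,-6],[8,-45,0,-6]]]'; python3 -m jog '[[[8,-45,0,-6],[8,-45,0,-6],[8,-45,0,-6],[8,-45,0,-6],[8,-45,0,-6],[8,-45,0,-6],[5,-26,0,-6],[0,0,0,0]]]';python3 -m jog '[[[0,0,-15,0],[0,0,-25,0],[0,0,0,0],[0,0,0,0],[0,0,0,0],[0,0,0,0],[0,0,0,0],[0,0,0,0]]]'; python3 - <<'E'
from h import *
st()
s=np.ascontiguousarray(manip.snapshot('scene')[:,:,::-1]);t=np.ascontiguousarray(manip.snapshot('top')[:,:,::-1])
for n,im in(('scene',s),('top',t)): cv2.imwrite(f'pics/n_{n}.png',im)
a=cv2.resize(s[150:250,120:240],(480,400),interpolation=cv2.INTER_CUBIC);b=cv2.resize(t[190:290,100:180],(320,400),interpolation=cv2.INTER_CUBIC)
cv2.imwrite('pics/s7.png',np.hstack([a,b]))
hsv=cv2.cvtColor(t,cv2.COLOR_BGR2HSV)
for l,(x0,y0,x1,y1) in {'brown':(258,203,290,235),'green':(294,212,326,244),'cup':(281,186,313,216)}.items():
    q=hsv[y0:y1,x0:x1]; m=cv2.inRange(q,(10,50,100),(22,190,255))
    cs,_=cv2.findContours(m,cv2.RETR_EXTERNAL,cv2.CHAIN_APPROX_NONE);c=max(cs,key=cv2.contourArea)
    (u,v),wh,_=cv2.fitEllipse(cv2.convexHull(c)); print(l,u+x0,v+y0,wh,q[16,16],ray('top',u+x0,v+y0,.01).round(1))
E
```

```text
t: 27.55
tcp_pos: [0.485, 0.2926, 0.333]
tool_rot: [0.8, 0.6, 0.003, 0.001]
force: [0.3, 0.1, -0.4]
finger_gap: 0.998
t: 28.55
tcp_pos: [0.5442, -0.0461, 0.3294]
tool_rot: [0.975, 0.221, -0.0, -0.0]
force: [-0.3, 0.2, 0.5]
finger_gap: 1.0
t: 29.55
tcp_pos: [0.5971, -0.3426, 0.3289]
tool_rot: [0.99, -0.142, -0.0, -0.0]
force: [0.4, 0.6, -0.2]
finger_gap: 1.0
t: 30.55
tcp_pos: [0.5974, -0.3407, 0.2899]
tool_rot: [0.99, -0.141, 0.0, 0.0]
force: [-0.2, 0.3, -0.2]
finger_gap: 1.0
t 30.55 tcp mm [ 597.4 -340.7  289.9] jaw yaw deg -16.2 zaxis [ 0. -0. -1.] gap 0.9998348544575183 F [-0.2  0.3 -0.2] q [-0.68  0.74  1.35  0.    1.05 -0.4 ]
brown 274.45810890197754 216.40410232543945 (28.22844696044922, 35.191402435302734) [ 16 145 179] [525.1  20.9]
green 307.2452173233032 225.57902431488037 (28.73882484436035, 34.829681396484375) [ 16 145 176] [503.4 -50.9]
cup 296.81958866119385 206.80600357055664 (33.5279426574707, 39.822044372558594) [ 16 144 184] [545.4 -28.9]
```

View pics/s7.png

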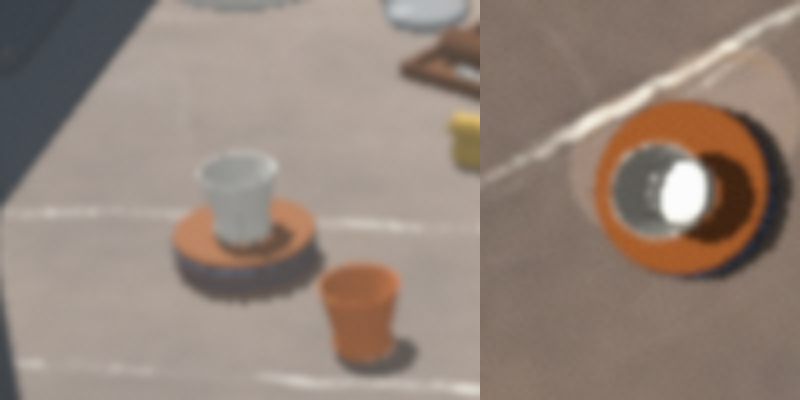

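```bash
python3 - <<'E'
from h import *
print('cup rim',ray('top',145.75,237.4,.071),'coaster',ray('top',150.2,237.1,.025))
t=cv2.imread('pics/n_top.png');hsv=cv2.cvtColor(t,cv2.COLOR_BGR2HSV)
P=[]
for l,(x0,y0,x1,y1) in {'brown':(258,203,290,235),'green':(294,212,326,244),'cup':(281,186,313,216)}.items():
    q=hsv[y0:y1,x0:x1]; m=cv2.inRange(q,(13,90,140),(22,170,255))
    n,lab,stt,cen=cv2.connectedComponentsWithStats(m); i=lab[15,15]; u,v=cen[i]
    print(l,(u+x0).round(1),(v+y0).round(1),stt[i],ray('top',u+x0,v+y0,.01).round(1))
E
```

```text
cup rim [483.43324838 288.85652302] coaster [484.72250475 292.75391388]
brown 272.8 218.2 [  2   3  27  26 542] [521.2  24.5]
green 308.7 228.0 [  3   4  26  26 499] [498.1 -54. ]
cup 297.5 200.9 [  4   2  26  26 538] [558.4 -30.7]
```

```bash
python3 -m jog '[[[-4,15,0,0],[-4,15,0,0],[0,0,0,0],[0,0,-20,0],[0,0,-20,0],[0,0,-15,0],[0,0,-10,0],[0,0,0,0]]]';python3 -m jog '[[[0,0,-6,0],[0,0,-2,0],[0,0,0,0],[0,0,0,0],[0,0,0,0],[0,0,0,0],[0,0,0,0],[0,0,0,0]]]'; python3 -m jog '[[[0,0,0,0],[0,0,0,0],[0,0,0,0],[0,0,0,0],[0,0,0,0],[0,0,0,0],[0,0,0,0],[0,0,0,0]]]' 0 40
```

```text
t: 31.65
tcp_pos: [0.5891, -0.3106, 0.2233]
tool_rot: [0.99, -0.141, -0.001, -0.001]
force: [0.5, -0.4, -0.0]
finger_gap: 1.0
t: 32.65
tcp_pos: [0.5894, -0.3106, 0.2167]
tool_rot: [0.99, -0.141, 0.0, -0.0]
force: [0.8, -1.2, -0.5]
finger_gap: 1.001
t: 33.65
tcp_pos: [0.5895, -0.3107, 0.2169]
tool_rot: [0.99, -0.141, 0.0, 0.0]
force: [0.2, -0.8, 3.3]
finger_gap: 0.494
```

Gripped. Lift, carry to (520.6, 22), lower to just above the board (touch at about TCP 221.5).

```bash
python3 -m jog '[[[0,0,3,0],[0,0,7,0],[0,0,15,0],[0,0,20,0],[0,0,25,0],[0,0,25,0],[0,0,8,0],[0,0,0,0]]]' - 60; python3 -m jog '[[[-6,27,0,0],[-11,52,0,0],[-11,56,0,0],[-11,56,0,0],[-11,56,0,0],[-11,54,0,0],[-8,31,0,0],[0,0,0,0]]]';python3 -m jog '[[[0,0,-15,0],[0,0,-25,0],[0,0,-25,0],[0,0,-15,0],[0,0,-8,0],[0,0,-4,0],[0,0,0,0],[0,0,0,0]]]'; python3 -c "
from h import *
st()"
```

```text
t: 34.65
tcp_pos: [0.5895, -0.3106, 0.3209]
tool_rot: [0.99, -0.141, 0.001, 0.0]
force: [-0.5, 0.1, -1.2]
finger_gap: 0.487
t: 35.65
tcp_pos: [0.519, 0.0236, 0.3188]
tool_rot: [0.99, -0.139, -0.002, -0.0]
force: [-0.1, 0.1, -1.5]
finger_gap: 0.487
t: 36.65
tcp_pos: [0.5207, 0.0214, 0.2283]
tool_rot: [0.99, -0.141, 0.001, 0.0]
force: [0.1, 0.1, -1.3]
finger_gap: 0.484
t 36.65 tcp mm [520.7  21.4 228.3] jaw yaw deg -16.2 zaxis [ 0.001 -0.    -1.   ] gap 0.4841038207643657 F [ 0.1  0.1 -1.3] q [-0.17  0.67  1.83 -0.    0.64  0.11]
```

```bash
python3 -m jog '[[[0,0,-2,0],[0,0,-2,0],[0,0,-1,0],[0,0,-1,0],[0,0,-1,0],[0,0,0,0],[0,0,0,0],[0,0,0,0]]]'
```

```text
t: 37.65
tcp_pos: [0.5203, 0.0213, 0.2219]
tool_rot: [0.99, -0.141, 0.0, 0.0]
force: [-1.8, -1.4, 8.5]
finger_gap: 0.491
```

```bash
python3 -m jog '[[[0,0,0,0],[0,0,0,0],[0,0,0,0],[0,0,0,0],[0,0,20,0],[0,0,40,0],[0,0,40,0],[0,0,20,0]]]' 100 40; python3 -m jog '[[[-4,-27,0,0],[-6,-52,0,0],[-6,-56,0,0],[-6,-56,0,0],[-6,-56,0,0],[-6,-54,0,0],[-6,-31,0,0],[0,0,0,0]]]';python3 -m jog '[[[0,0,-15,0],[0,0,-25,0],[0,0,-15,0],[0,0,-5,0],[0,0,0,0],[0,0,0,0],[0,0,0,0],[0,0,0,0]]]'; python3 - <<'E'
from h import *
st()
s=np.ascontiguousarray(manip.snapshot('scene')[:,:,::-1]);t=np.ascontiguousarray(manip.snapshot('top')[:,:,::-1])
a=cv2.resize(s[185:275,235:325],(400,400),interpolation=cv2.INTER_CUBIC);b=cv2.resize(t[160:260,240:340],(400,400),interpolation=cv2.INTER_CUBIC)
cv2.imwrite('pics/s8.png',np.hstack([a,b]))
E
```

```text
t: 38.65
tcp_pos: [0.5208, 0.0213, 0.3428]
tool_rot: [0.99, -0.141, 0.002, 0.0]
force: [-0.6, 0.4, -0.4]
finger_gap: 1.005
t: 39.65
tcp_pos: [0.4799, -0.3131, 0.3405]
tool_rot: [0.99, -0.143, 0.0, 0.0]
force: [-0.4, 0.3, -0.5]
finger_gap: 1.002
t: 40.65
tcp_pos: [0.4805, -0.3108, 0.2812]
tool_rot: [0.99, -0.141, 0.0, 0.0]
force: [1.2, 0.4, -0.5]
finger_gap: 0.998
t 40.65 tcp mm [ 480.5 -310.8  281.2] jaw yaw deg -16.2 zaxis [ 0.001 -0.001 -1.   ] gap 0.9983442953792105 F [ 1.2  0.4 -0.5] q [-0.77  0.63  1.67  0.    0.84 -0.49]
```

View pics/s8.png

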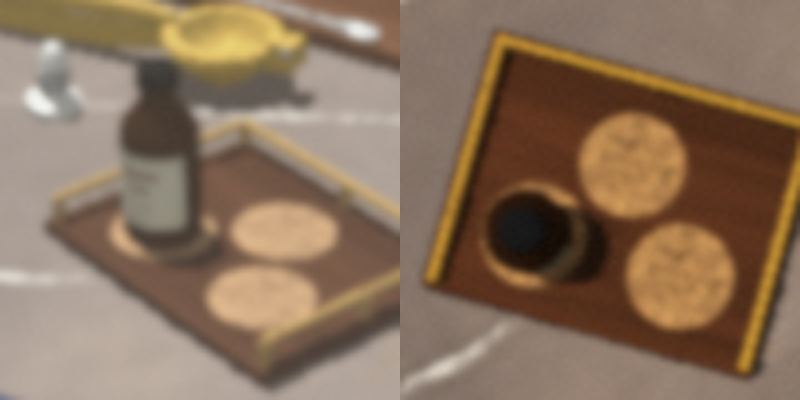

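Brown stands upright and centred on its inlay (right crop: bottle (530,235), inlay (535,235)). The green inlay centre comes out near (497,-57), matching the original TCP. Now green.

```bash
python3 -m jog '[[[0,0,-4,0],[0,0,0,0],[0,0,0,0],[0,0,0,0],[0,0,0,0],[0,0,0,0],[0,0,0,0],[0,0,0,0]]]'; python3 -m jog '[[[0,0,0,0],[0,0,0,0],[0,0,0,0],[0,0,0,0],[0,0,0,0],[0,0,0,0],[0,0,0,0],[0,0,0,0]]]' 0 40; python3 -m jog '[[[0,0,3,0],[0,0,7,0],[0,0,15,0],[0,0,20,0],[0,0,20,0],[0,0,20,0],[0,0,5,0],[0,0,0,0]]]' - 60; python3 -m jog '[[[2,20,0,0],[3,42,0,0],[3,43,0,0],[3,43,0,0],[3,43,0,0],[3,42,0,0],[0,21,0,0],[0,0,0,0]]]'; python3 -m jog '[[[0,0,-15,0],[0,0,-25,0],[0,0,-20,0],[0,0,-10,0],[0,0,-5,0],[0,0,-3,0],[0,0,0,0],[0,0,0,0]]]'; python3 - <<'E'
from h import *
st()
s=np.ascontiguousarray(manip.snapshot('scene')[:,:,::-1])
cv2.imwrite('pics/s9.png',cv2.resize(s[165:275,225:345],None,fx=5,fy=5,interpolation=cv2.INTER_CUBIC))
E
```

```text
t: 41.75
tcp_pos: [0.4804, -0.3107, 0.2767]
tool_rot: [0.99, -0.141, 0.0, 0.0]
force: [1.2, 1.1, 0.2]
finger_gap: 0.998
t: 42.75
tcp_pos: [0.4805, -0.3107, 0.2769]
tool_rot: [0.99, -0.141, 0.0, 0.0]
force: [0.0, 0.8, 3.6]
finger_gap: 0.28
t: 43.75
tcp_pos: [0.4803, -0.3105, 0.3671]
tool_rot: [0.99, -0.141, 0.0, 0.0]
force: [0.3, 0.2, -1.6]
finger_gap: 0.278
t: 44.75
tcp_pos: [0.4964, -0.0541, 0.366]
tool_rot: [0.99, -0.139, -0.002, -0.0]
force: [1.3, 0.1, -1.6]
finger_gap: 0.276
t: 45.75
tcp_pos: [0.4976, -0.0567, 0.2892]
tool_rot: [0.99, -0.141, 0.001, 0.0]
force: [-0.4, 0.3, -2.1]
finger_gap: 0.276
t 45.75 tcp mm [497.6 -56.7 289.2] jaw yaw deg -16.2 zaxis [ 0.001 -0.    -1.   ] gap 0.2763273710304071 F [-0.4  0.3 -2.1] q [-0.34  0.55  1.85 -0.    0.75 -0.05]
```

View pics/s9.png

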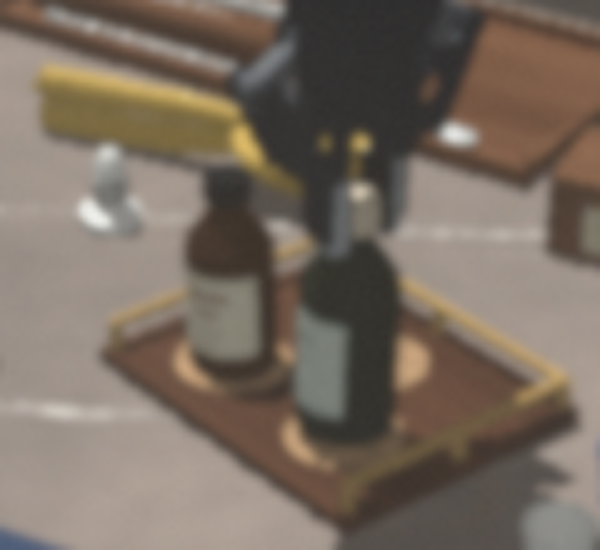

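Green hangs upright above its inlay (crop (345,350)). Lowering 7 mm, releasing and retreating up and back towards the start side.

```bash
python3 -m jog '[[[0,0,-2,0],[0,0,-2,0],[0,0,-1,0],[0,0,-1,0],[0,0,-1,0],[0,0,0,0],[0,0,0,0],[0,0,0,0]]]'
```

```text
t: 46.8
tcp_pos: [0.4975, -0.0567, 0.282]
tool_rot: [0.99, -0.141, 0.0, 0.0]
force: [-0.5, -0.6, 2.5]
finger_gap: 0.281
```

```bash
python3 -m jog '[[[0,0,0,0],[0,0,0,0],[0,0,0,0],[0,0,0,0],[0,0,15,0],[0,0,40,0],[0,0,40,0],[0,0,20,0]]]' 100 40; python3 -m jog '[[[0,-25,0,0],[0,-45,0,0],[0,-55,0,0],[0,-55,0,0],[0,-55,0,0],[0,-40,0,0],[0,-20,0,0],[0,0,0,0]]]'; python3 - <<'E'
from h import *
st()
s=np.ascontiguousarray(manip.snapshot('scene')[:,:,::-1]);t=np.ascontiguousarray(manip.snapshot('top')[:,:,::-1])
a=cv2.resize(s[150:290,140:390],(800,300),interpolation=cv2.INTER_CUBIC)
a=cv2.resize(s[150:280,150:390],(554,300),interpolation=cv2.INTER_CUBIC);b=cv2.resize(t[120:280,110:400],(544,300),interpolation=cv2.INTER_CUBIC)
cv2.imwrite('pics/s10.png',np.vstack([a[:,:544],b]))
E
```

```text
t: 47.8
tcp_pos: [0.4977, -0.0566, 0.4]
tool_rot: [0.99, -0.141, 0.002, 0.0]
force: [0.2, 0.5, -0.3]
finger_gap: 1.003
t: 48.8
tcp_pos: [0.4972, -0.3522, 0.3971]
tool_rot: [0.99, -0.142, 0.0, -0.0]
force: [0.9, 0.3, -0.4]
finger_gap: 0.999
t 48.8 tcp mm [ 497.2 -352.2  397.1] jaw yaw deg -16.3 zaxis [ 0.  0. -1.] gap 0.9988029001981226 F [ 0.9  0.3 -0.4] q [-0.8   0.51  1.48  0.    1.14 -0.51]
```

View pics/s10.png

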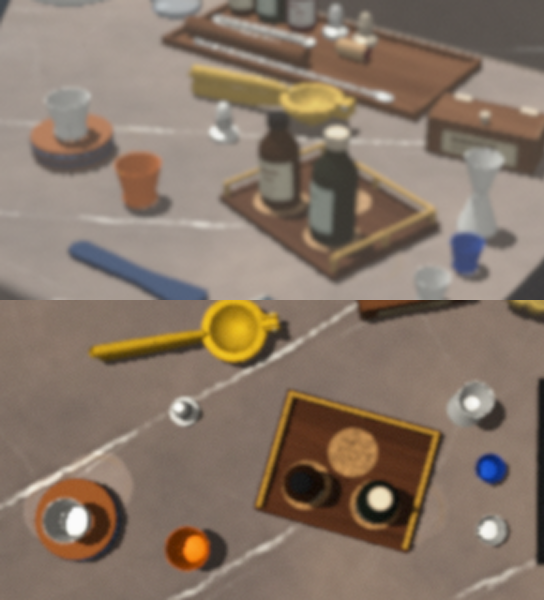

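Everything stands upright: the bottles are on their inlays (top crop (308,483) and (378,500)), the cup is on the coasters (67,520), and the bystanders are unmoved. Handing in.

```bash
python3 -c "
from station import manip
print(manip.sign_off())"
```

```text
the job is handed in; nothing more can be done
None
```

The job is done and handed in at about 49 s of the 112 s allowed. Both bottles went upright onto the mat, then the cup went onto the coaster stack, then each bottle went back to its own inlay.

- **Last pictures:** both bottles stand upright and centred on their inlays to within a few millimetres. The cup stands upright on the stack, the other items look unmoved, and the gripper is clear with no load.
- **Cup position:** the two estimates disagree slightly. The arm released it within about 1 mm of the measured coaster centre, but its rim as read from the top view is about 4 mm off. I left it there.
- **Green bottle grasp:** I held it by its cap rather than its straight side. A low grip would have pressed the gripper's body on the bottle top. It hung straight and set down softly both times, with 2–3 N at contact.
- **Forces:** the highest wrist force I read was about 9 N, when setting the brown bottle back in the caddy.

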